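Pack the service caddy and draw out its handle

ROBOT

A 6-joint arm with a two-finger parallel gripper is mounted at the origin on the work surface. World frame = base frame: x ahead of the robot, y to its left, z up, the work surface at z = 0. Lengths are in mm, angles in rad, forces in N, time in s.
With the tool pointing down it reaches from about 275 to 750 mm from the base axis. Payload 10.2 kg.
Tool frame: the origin (TCP) lies at the centre of the arm's flange, where the gripper is bolted on; the fingertips stand ctrl.tip_reach ahead of it and the grasp point (between the pads) lies 155 mm ahead of it (ctrl.tip_reach is the distance from the TCP to the fingertips, in mm); z points along the fingers, y is the direction in which the jaws open and shut (so a half turn about z gives the same grasp; the last joint's range is limited). The gripper opens to 85 mm and grips with 20 to 120 N. Pads are 22 mm wide; open, the fingers measure 114 mm over their backs; the gripper's body (76 mm by 85 mm) begins 54 mm behind the grasp point. The pads swing forward as they close: fully open they stand 13 mm farther back than shut.
Start: joints at [-0.223, 0.313, 1.498, -0, 1.331, -0.223], TCP at [525.007, -0.014, 404.694] pointing down, gripper open.
Joint ranges: [-2.94, 2.94], [-0.97, 2.17], [0.19, 2.56], [-1.23, 4.37], [0.02, 3.11], [-2.88, 2.88]. Speed limits (rad/s): [2.39, 2.39, 3.01, 3.14, 3.14, 3.14].

INTERFACE

Orientations are given as a unit quaternion [w, x, y, z].
In Python, from rig import ctrl, viewer gives the robot as it stands.
- The arm moves only by the tool drive_tool, never from a script. Its argument "rows" is a list that holds one entry, the list of rows, each a list of 6 numbers: the shift along the world's x, y, z normalised to -1 to 1, where 1 is 0.1 m, then the turn, a rotation vector about the world's x, y, z normalised to -1 to 1, where 1 is 90 degrees. A call has 1 to 10 rows; each row is the pose to reach, as a shift and turn from the pose measured when the call began; what a row does not reach only later rows make up. A row lasts 1/8 s, in which the tool goes at most 62.5 mm and 10.7 degrees, less where a joint would pass 70% of its speed; a pose out of reach is approached as far as the arm can. A call with a number of a shift or a turn outside -1 to 1 is refused whole. A call with a gripper value outside its range is refused whole. "fingers" is the opening, from -1 (shut) to 1 (fully open), set as the call begins (left out, the last holds). The fingers move at their own pace and stop on an object; "force" is the grip in N (left out, the last holds). Time passes only in rows, so rows that repeat a pose let the fingers close. It gives the time, the measured TCP pose, the force and the opening at its end, in the units of the state.
- ctrl.sense(): the state, without advancing time (a new reading comes with each control period).
- viewer.capture(name): name is "scene" or "side" or "wrist"; returns the picture (384x512x3 uint8, red, green, blue); there is no depth.
- viewer.calibration(name): a dict with "mtx" (3x3 intrinsics, pixels), "extrinsics" (4x4, takes a point from camera to world coordinates). Camera axes: x right, y up, looking along -z (the intrinsics and any distortion apply to the point x, -y, -z); pixel columns grow to the right and rows downward; lengths in mm; the calibration is good to about 2 mm. A picture is of the moment at which its call begins: read the wrist's pose just before it. calibration takes no time and is no camera call; for the wrist camera it gives the pose at the moment of the call.
- ctrl.finish_job(): hands the job in, once; it reports no verdict.
The state is a dict: "time_s": time; "joints": joint angles; "dq": joint speeds; "tau": joint torques, N m; "eef_pos": TCP position; "ee_rot": TCP orientation; "force": force on the tool from outside, world axes, zero at the start; "wrist_torque": the same for the moment, N m; "grip_width": opening from 0.0 (shut) to 1.0 (fully open).
Only numpy, scipy, OpenCV 4.12 (cv2) and the standard library are available. Lean on these libraries where they do the work, as an engineer would, in place of code of your own. Each camera call takes 0.05 s, during which the arm holds its last target.

TASK

Sort the two cap-coded tubes into the caddy's trays, red cap in the red tray and blue cap in the blue tray. Then squeeze the orange button on the side of the telescoping T-handle and, keeping it squeezed, pull the handle up past its first stop to its second stop, fully out. Finish while still gripping the handle there with the button squeezed in, and leave the screwdriver, tape roll and spray can alone.

Things in the scene. Friction and masses are not known exactly. Their poses are not given: they have to be found in the camera images.
- caddy: Service caddy docked (fixed) on the bench: black base plate 130 x 370 x 16 mm with a square aluminium sleeve, 30 mm wide and 125 mm high above the bench, at its centre, and a tray on each side. Origin at the centre of the underside, z up, y along the long side through both trays and along the handle bar, x across; its yaw varies.
- tray_red: Open red plastic tray, 110 x 110 mm outside, 30 mm high, walls and floor 4 mm thick, fixed on the caddy base (its underside is 16 mm above the bench). Origin at the centre of its underside; axes parallel to the caddy's. Its centre is 125 mm to one side of the handle; which side is red and which blue varies.
- tray_blue: Open blue plastic tray, 110 x 110 mm outside, 30 mm high, walls and floor 4 mm thick, fixed on the caddy base (its underside is 16 mm above the bench). Origin at the centre of its underside; axes parallel to the caddy's. Its centre is 125 mm to one side of the handle; which side is red and which blue varies.
- tube_red: Parts tube standing upright on the bench: round, 30 mm diameter, 65 mm tall, white body with a red cap (top 18 mm), about 60 g. Origin at the centre of its underside, z up the tube.
- tube_blue: Parts tube standing upright on the bench: round, 30 mm diameter, 65 mm tall, white body with a blue cap (top 18 mm), about 60 g. Origin at the centre of its underside, z up the tube.
- tube_red_mid (a point): Point at the middle of tube_red, 32.5 mm above its underside.
- tube_blue_mid (a point): Point at the middle of tube_blue, 32.5 mm above its underside.
- bar_mid (a point): Centre of the T-handle's black crossbar, 24 mm thick (caddy x) x 90 mm long (caddy y) x 28 mm tall, above the sleeve; 150 mm above the bench when stowed, 250 mm at the second stop. Rubber ends; axes parallel to the caddy's.
- button_face (a point): Centre of the outer face of the orange release button, 20 mm wide (caddy y) x 18 mm tall, at the middle of the crossbar on its +x (caddy) side; stands 6 mm proud of the bar when out. Gripping the middle of the bar across its thickness (30 mm over bar and button) squeezes it flush.
- thandle (a joint): Height the T-handle is drawn out, m: 0 stowed, 0.050 first stop, 0.100 second stop = hard end of travel. Slides straight up; about 0.27 kg plus 1 N friction, sinks if let go while unlocked. Locked at each stop unless the button is in; squeezed, it passes the first stop freely.
- release (a joint): How far the orange button is pressed, m: 0 out, 0.006 flush with the bar, 0.007 hard end. Springs back; 8 N at flush; the lock frees at about 0.003.
- screwdriver: Bystander: screwdriver lying on the bench to the robot's right.
- tape_roll: Bystander: black roll of tape, 68 mm across, 19 mm high, flat on the bench to the left.
- spray_can: Bystander: yellow spray can, 54 mm across, 140 mm tall, with a light domed top, standing to the left.
Not all that is in view belongs to the job. What is shaped like the tube_blue but turquoise or yellow is not meant.

How it is judged:
By the outcome, as a careful person would: the job done as asked, in the order asked, and still so for the second after the job is handed in, while the arm keeps its last pose, push and grip.
It also fails if it takes over 61 s, if anything falls off the work surface, if the arm or the gripper's body presses on something with over 40 N, if the wrist force passes 120 N, or if a joint passes its speed limit or range.

## Working session

There is one attempt and no reset: what is moved stays moved. The work goes in short steps, Python scripts to look and compute and a tool call to move; the robot and the scene stay as the last step left them, time stands still between calls to the robot, and variables do not carry over. Pictures are saved under pics/ and viewed, and the job is handed in when it is done.

Besides the shell and the picture viewer there is one more tool, called after "Call:" by a JSON object that holds its "fn" and its "kwargs", one argument or row to a line. drive_tool: Moves the arm, as the interface text tells. Scaled input: -1 to 1 covers 0.1 m each way for a shift and 90 degrees each way for a turn. Its arguments: {"type":"object","properties":{"rows":{"type":"array","items":{"type":"array","items":{"type":"array","items":{"type":"number"}}}},"fingers":{"type":"number"},"force":{"type":"number"}},"required":["rows"]}

```bash
mkdir -p pics; ls; python3 - <<'E'
from rig import ctrl, viewer
import cv2, numpy as np
np.set_printoptions(suppress=True,precision=3)
print(ctrl.sense(), ctrl.tip_reach)
for n in ("scene","side","wrist"):
    c=viewer.calibration(n); im=viewer.capture(n)
    print(n,{k:np.array(v) if not isinstance(v,str) else v for k,v in c.items()})
    cv2.imwrite(f"pics/{n}0.png",im[:,:,::-1])
E
```

```text
pics
{'time_s': 0.0, 'joints': array([-0.223,  0.313,  1.498, -0.   ,  1.331, -0.223]), 'dq': array([-0.001,  0.001, -0.001,  0.   ,  0.   ,  0.001]), 'tau': array([ -0.001, -41.226, -25.974,  -0.   ,   0.004,  -0.   ]), 'eef_pos': array([524.957,  -0.001, 404.118]), 'ee_rot': array([-0.001,  0.707,  0.707, -0.   ]), 'force': array([-0.93 ,  0.282,  0.308]), 'wrist_torque': array([-0.03 , -0.012,  0.007]), 'grip_width': 0.9967788120054288} 173.4
scene {'mtx': array([[362.52 ,   0.   , 254.135],
       [  0.   , 362.52 , 188.12 ],
       [  0.   ,   0.   ,   1.   ]]), 'extrinsics': array([[   0.03 ,   -0.748,    0.663, 1134.253],
       [   0.999,    0.014,   -0.03 ,   -3.689],
       [   0.014,    0.663,    0.748,  778.856],
       [   0.   ,    0.   ,    0.   ,    1.   ]])}
side {'mtx': array([[432.24 ,   0.   , 250.934],
       [  0.   , 432.24 , 187.741],
       [  0.   ,   0.   ,   1.   ]]), 'extrinsics': array([[   0.98 ,    0.092,   -0.177,  354.042],
       [  -0.199,    0.5  ,   -0.843, -893.688],
       [   0.01 ,    0.861,    0.508,  662.855],
       [   0.   ,    0.   ,    0.   ,    1.   ]])}
wrist {'mtx': array([[343.619,   0.   , 255.631],
       [  0.   , 343.619, 192.214],
       [  0.   ,   0.   ,   1.   ]]), 'extrinsics': array([[  1.   ,   0.002,   0.001, 524.922],
       [ -0.002,   0.95 ,   0.312,  79.28 ],
       [ -0.   ,  -0.312,   0.95 , 373.475],
       [  0.   ,   0.   ,   0.   ,   1.   ]])}
```

View pics/scene0.png

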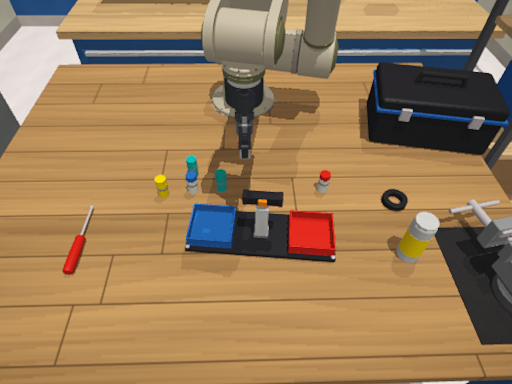

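View pics/side0.png

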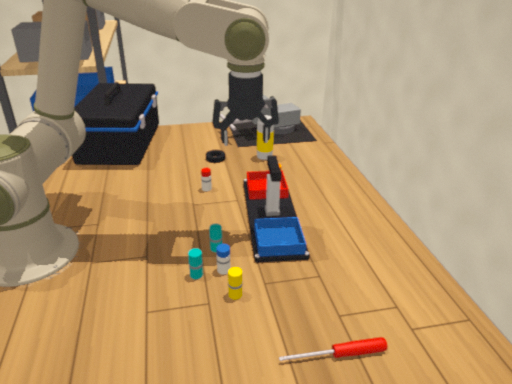

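View pics/wrist0.png

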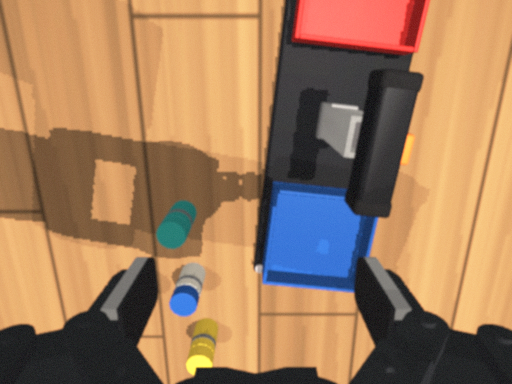

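Candidates in the scene view are the blue-capped tube with a white body (191,182), turquoise tubes at (192,165) and (221,180), a yellow tube (162,187) and the red-capped tube (324,181). In the wrist view the blue tube is at (187,290). I choose the white body with the blue cap. Next I'll take close crops and measure.

```bash
cat > h.py <<'E'
import numpy as np, cv2
np.set_printoptions(suppress=True,precision=2)
def ray(c,u,v):
    K=np.array(c["mtx"]);T=np.array(c["extrinsics"])
    d=np.linalg.inv(K)@[u,v,1]; d=np.array([d[0],-d[1],-d[2]])
    d=T[:3,:3]@d; return T[:3,3],d/np.linalg.norm(d)
def atz(c,u,v,z):
    o,d=ray(c,u,v); return o+d*(z-o[2])/d[2]
def tri(obs):
    A=np.zeros((3,3));b=np.zeros(3)
    for c,u,v in obs:
        o,d=ray(c,u,v);P=np.eye(3)-np.outer(d,d);A+=P;b+=P@o
    p=np.linalg.solve(A,b)
    return p,[np.linalg.norm((np.eye(3)-np.outer(ray(*x)[1],ray(*x)[1]))@(p-x[0]["extrinsics"] [:3,3])) for x in obs]
def proj(c,p):
    T=np.array(c["extrinsics"]);q=T[:3,:3].T@(np.array(p)-T[:3,3]);q=np.array([q[0],-q[1],-q[2]])
    w=np.array(c["mtx"])@q;return w[:2]/w[2]
def blobs(im,lo,hi,mn=15):
    hsv=cv2.cvtColor(im,cv2.COLOR_BGR2HSV);m=cv2.inRange(hsv,np.array(lo),np.array(hi))
    n,l,s,ce=cv2.connectedComponentsWithStats(m)
    return [(tuple(np.round(ce[i],1)),tuple(int(x) for x in s[i])) for i in range(1,n) if s[i][4]>=mn]
E
python3 - <<'E'
from h import *
for n in("scene","side","wrist"):
    im=cv2.imread(f"pics/{n}0.png")
    print(n,"blue",blobs(im,(106,120,60),(125,255,255),30))
    print(n,"red",blobs(im,(0,190,90),(4,255,255),25))
    print(n,"or",blobs(im,(9,220,150),(20,255,255),8))
a=cv2.imread("pics/scene0.png")[145:270,140:350]
b=cv2.imread("pics/side0.png")[155:305,180:320]
cv2.imwrite("pics/crop0.png",np.hstack([cv2.resize(a,(500,298),interpolation=2),cv2.resize(b,(278,298),interpolation=2)]))
E
```

```text
scene blue [((np.float64(41.9), np.float64(6.6)), (10, 0, 67, 15, 881)), ((np.float64(406.1), np.float64(43.5)), (338, 39, 139, 11, 1367)), ((np.float64(137.8), np.float64(50.4)), (73, 40, 141, 24, 2107)), ((np.float64(411.3), np.float64(60.2)), (336, 56, 133, 14, 1095)), ((np.float64(504.3), np.float64(95.7)), (483, 60, 29, 69, 587)), ((np.float64(382.4), np.float64(101.2)), (374, 70, 27, 45, 227)), ((np.float64(441.6), np.float64(116.6)), (412, 112, 60, 11, 293)), ((np.float64(191.1), np.float64(176.9)), (186, 171, 10, 11, 68)), ((np.float64(211.7), np.float64(226.1)), (186, 204, 51, 45, 1886)), ((np.float64(491.0), np.float64(381.9)), (467, 380, 45, 4, 135))]
scene red [((np.float64(324.6), np.float64(175.3)), (320, 171, 10, 10, 84)), ((np.float64(311.1), np.float64(232.9)), (288, 211, 47, 45, 1922)), ((np.float64(73.6), np.float64(254.6)), (63, 235, 22, 39, 411))]
scene or [((np.float64(261.9), np.float64(202.2)), (258, 199, 9, 7, 55))]
side blue [((np.float64(109.0), np.float64(75.0)), (105, 68, 9, 15, 101)), ((np.float64(85.2), np.float64(85.3)), (75, 73, 24, 33, 430)), ((np.fl
[... 204 characters left out ...]
), np.float64(236.6)), (254, 216, 52, 41, 1139)), ((np.float64(222.8), np.float64(253.2)), (217, 249, 12, 8, 61))]
side red [((np.float64(205.5), np.float64(172.2)), (202, 168, 8, 8, 50)), ((np.float64(256.5), np.float64(184.7)), (247, 171, 23, 29, 491)), ((np.float64(283.4), np.float64(187.5)), (280, 171, 9, 27, 133)), ((np.float64(360.0), np.float64(347.4)), (333, 338, 54, 20, 663))]
side or []
wrist blue [((np.float64(313.9), np.float64(237.5)), (262, 181, 115, 111, 9734)), ((np.float64(184.0), np.float64(300.4)), (170, 286, 28, 30, 647))]
wrist red [((np.float64(342.6), np.float64(41.0)), (292, 0, 122, 54, 524)), ((np.float64(411.7), np.float64(22.6)), (400, 0, 26, 48, 716))]
wrist or []
```

View pics/crop0.png

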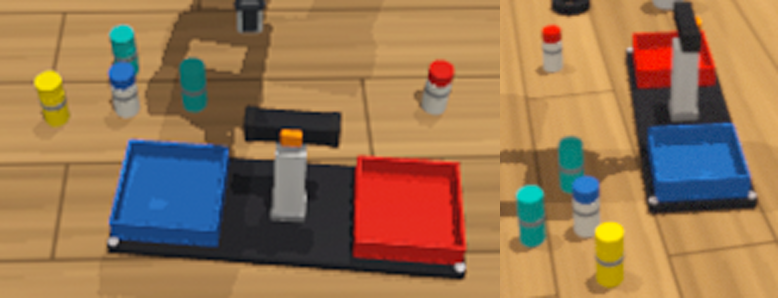

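```bash
python3 - <<'E'
from h import *
from rig import ctrl, viewer
C={n:viewer.calibration(n) for n in("scene","side","wrist")}
sc,sd,w=C["scene"],C["side"],C["wrist"]
for k,v in C.items(): v["extrinsics"]=np.array(v["extrinsics"])
print("blue",tri([(sc,191.1,176.5),(sd,222.8,249.5)]),atz(sc,191.1,176.5,58),atz(sd,222.8,249.5,58))
print("blue w",atz(w,184,300.4,60))
print("red",tri([(sc,324.6,175.5),(sd,205.5,172.2)]),atz(sc,324.6,175.5,58),atz(sd,205.5,172.2,58))
# turquoise/yellow approx
for n,c in(("scene",sc),("side",sd),("wrist",w)):
    im=cv2.imread(f"pics/{n}0.png")
    for nm,lo,hi in(("turq",(82,120,50),(96,255,255)),("yel",(24,180,80),(34,255,255))):
        for (u,v),s in blobs(im,lo,hi,60): print(n,nm,(u,v),s,atz(c,u,v,32))
print("button",tri([(sc,261.9,202.2),(w,407,149)]), atz(sc,261.9,202.2,150),atz(w,407,149,150))
# tray rims z=46 scene corners; base ends
for nm,u,v in(("bar L",243.5,193),("bar R",283,196)): print(nm,atz(sc,u,v,164))
for nm,u,v in(("wbarTL",372,69),("wbarTR",421,74),("wbarBL",347,205),("wbarBR",388,216)): print(nm,atz(w,u,v,164))
im=cv2.imread("pics/scene0.png")
cv2.imwrite("pics/z.png",cv2.resize(im[190:265,175:345],(795,350),interpolation=2))
im=cv2.imread("pics/wrist0.png")
cv2.imwrite("pics/zw.png",cv2.resize(im[0:300,240:440],(400,600),interpolation=2))
E
```

```text
blue (array([ 449.75, -144.75,   58.72]), [np.float64(0.8232432450583544), np.float64(0.8232432450582257)]) [ 450.04 -145.23   58.  ] [ 449.38 -142.89   58.  ]
blue w [ 447.7  -145.49   60.  ]
red (array([451.62, 221.2 ,  57.57]), [np.float64(0.507819909647625), np.float64(0.5078199096476778)]) [452.66 220.75  58.  ] [451.31 221.27  58.  ]
scene turq (np.float64(191.1), np.float64(162.2)) (186, 156, 11, 14, 115) [ 367.62 -155.22   32.  ]
scene turq (np.float64(220.4), np.float64(176.2)) (216, 170, 10, 14, 124) [425.64 -67.73  32.  ]
scene yel (np.float64(160.5), np.float64(181.4)) (154, 175, 13, 14, 138) [ 442.69 -233.74   32.  ]
scene yel (np.float64(163.4), np.float64(193.6)) (158, 189, 11, 9, 61) [ 487.8  -219.64   32.  ]
scene yel (np.float64(411.8), np.float64(245.3)) (400, 229, 30, 28, 439) [665.32 404.35  32.  ]
side turq (np.float64(215.3), np.float64(232.0)) (210, 224, 12, 16, 162) [445.25 -40.12  32.  ]
side turq (np.float64(214.3), np.float64(245.6)) (210, 241, 12, 11, 65) [436.06 -92.61  32.  ]
side turq (np.float64(195.0), np.float64(257.0)) (189, 248, 13, 19, 217) [ 388
[... 235 characters left out ...]
(234.8), np.float64(276.1)) (228, 267, 14, 20, 242) [ 465.65 -204.34   32.  ]
side yel (np.float64(235.0), np.float64(293.2)) (229, 288, 13, 12, 120) [ 457.55 -254.45   32.  ]
wrist turq (np.float64(185.5), np.float64(207.6)) (172, 201, 24, 19, 188) [450.15 -49.91  32.  ]
wrist turq (np.float64(173.5), np.float64(229.6)) (157, 212, 34, 36, 875) [435.46 -75.38  32.  ]
button (array([622.65,  36.97, 154.02]), [np.float64(0.5948958607015891), np.float64(0.5948958607015613)]) [619.53  37.81 150.  ] [624.35  35.59 150.  ]
bar L [603.6   -3.15 164.  ]
bar R [614.07  84.69 164.  ]
wbarTL [591.74  84.81 164.  ]
wbarTR [620.28  82.04 164.  ]
wbarBL [584.12   1.61 164.  ]
wbarBR [611.66  -6.14 164.  ]
```

View pics/z.png

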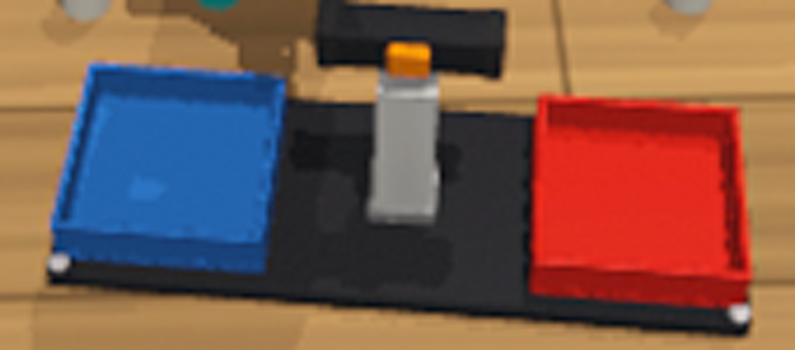

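View pics/zw.png

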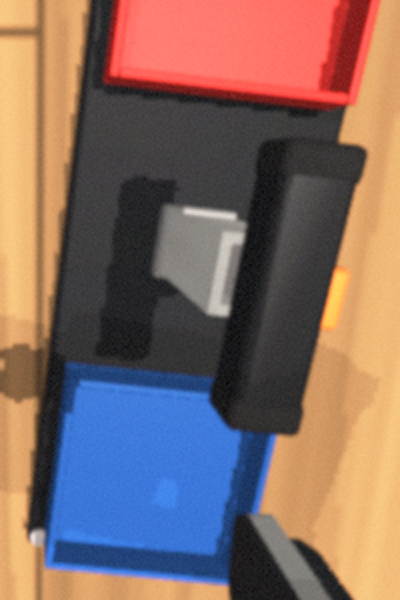

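```bash
python3 - <<'E'
from h import *
from rig import viewer
sc=viewer.calibration("scene")
def f(u,v,z): return atz(sc,175+u/4.676-.4,190+v/4.667-.4,z)
B=np.array([f(*p,46) for p in((92,65),(286,78),(270,242),(55,230))]);R=np.array([f(*p,46) for p in((540,96),(740,108),(748,273),(532,264))])
print(B,R,B.mean(0),R.mean(0))
for Q in(B,R): print([np.linalg.norm(Q[i]-Q[(i+1)%4]) for i in range(4)])
d=R.mean(0)-B.mean(0);print(np.linalg.norm(d),np.degrees(np.arctan2(-d[0],d[1])),(B.mean(0)+R.mean(0))/2)
w=viewer.calibration("wrist")
# wrist: tray blue inner/outer corners
for u,v in((65,365),(48,570),(105,78),(355,104)): print(atz(w,240+u/2,v/2,46))
E
```

```text
[[ 535.49 -131.19   46.  ]
 [ 546.84  -23.52   46.  ]
 [ 654.09  -31.33   46.  ]
 [ 644.44 -141.47   46.  ]] [[562.23 115.9   46.  ]
 [572.71 224.7   46.  ]
 [677.84 210.33  46.  ]
 [670.14 101.44  46.  ]] [595.21 -81.88  46.  ] [620.73 163.09  46.  ]
[np.float64(108.25831378813234), np.float64(107.52874469835147), np.float64(110.56631207886565), np.float64(109.43299550792237)]
[np.float64(109.29956635737658), np.float64(106.10324597352694), np.float64(109.16212373357924), np.float64(108.87663179089967)]
246.29279817295088 -5.946506355756391 [607.97  40.61  46.  ]
[541.46 -18.13  46.  ]
[ 533.66 -135.8    46.  ]
[557.22 112.8   46.  ]
[668.14 102.01  46.  ]
```

The caddy centre is about (605, 40) with yaw about -6°. Blue tray centre is about (593,-84), red about (619,164), and the button faces +x. The red and blue tubes agree across cameras to about 2 mm, with cap heights near 58, as expected. I'll go to the blue tube with a reduced opening because of its neighbours.

Call:
{"fn": "drive_tool", "kwargs": {
  "rows": [
    [[-0.25,-0.33,-0.1,0,0,0],[-0.5,-0.66,-0.2,0,0,0],[-0.75,-1.0,-0.4,0,0,0],[-0.75,-1.0,-0.5,0,0,0],[-0.75,-1.0,-0.5,0,0,0]]
  ],
  "fingers": 0.25,
  "force": 40
}}

```text
time_s: 0.78
eef_pos: [450.2, -99.8, 353.9]
ee_rot: [-0.001, 0.707, 0.707, -0.0]
force: [0.0, 0.1, 0.3]
grip_width: 0.624
```

Call:
{"fn": "drive_tool", "kwargs": {
  "rows": [
    [[0,-0.3,0,0,0,0],[0,-0.45,-0.3,0,0,0],[0,-0.45,-0.6,0,0,0],[0,-0.45,-0.6,0,0,0],[0,-0.45,-0.6,0,0,0]]
  ]
}}

```text
time_s: 1.4
eef_pos: [450.9, -144.4, 295.2]
ee_rot: [-0.0, 0.707, 0.707, -0.0]
force: [-0.1, -0.2, 0.4]
grip_width: 0.63
```

```bash
python3 - <<'E'
from h import *
from rig import ctrl, viewer
s=ctrl.sense();print(s["time_s"],s["eef_pos"],s["grip_width"],s["force"])
for n in("wrist","side"):
    c=viewer.calibration(n); im=viewer.capture(n)[:,:,::-1].copy();cv2.imwrite(f"pics/{n}1.png",im)
    bb=blobs(im,(106,120,60),(125,255,255),30); print(n,bb)
    if n=="wrist":
        for (u,v),q in bb: print(atz(c,u,v,62))
E
```

```text
1.4 [ 450.86 -144.39  295.22] 0.6300650982216982 [-0.07 -0.18  0.45]
wrist [((np.float64(446.0), np.float64(106.0)), (366, 5, 146, 197, 24269)), ((np.float64(250.0), np.float64(213.1)), (228, 189, 45, 48, 1724))]
[560.05 -79.8   62.  ]
[ 447.27 -145.59   62.  ]
side [((np.float64(109.4), np.float64(75.6)), (107, 68, 7, 15, 85)), ((np.float64(46.4), np.float64(103.8)), (31, 88, 32, 39, 877)), ((np.float64(146.6), np.float64(109.7)), (143, 104, 8, 13, 47)), ((np.float64(127.9), np.float64(128.0)), (114, 120, 27, 12, 144)), ((np.float64(279.3), np.float64(236.7)), (254, 216, 52, 41, 1092)), ((np.float64(222.9), np.float64(250.5)), (217, 244, 12, 13, 118))]
```

View pics/wrist1.png

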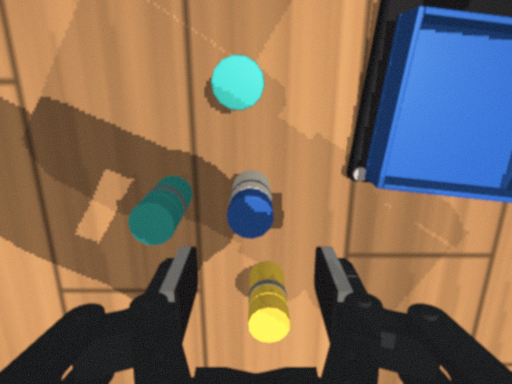

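View pics/side1.png

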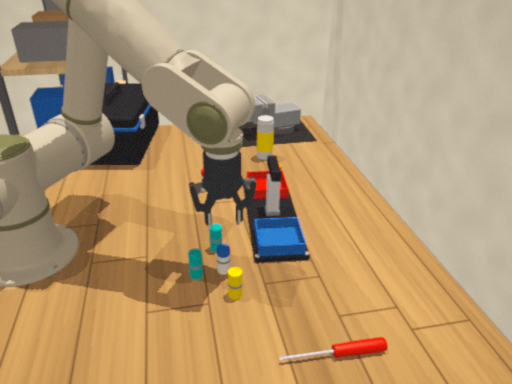

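The turquoise tube stands only about 63 mm away along -x, so I turn the jaws about 40° to clear all the neighbours.

Call:
{"fn": "drive_tool", "kwargs": {
  "rows": [
    [[-0.01,0,-0.1,0,0,-0.11],[-0.02,0,-0.2,0,0,-0.22],[-0.02,0,-0.3,0,0,-0.33],[-0.02,0,-0.4,0,0,-0.44],[-0.02,0,-0.4,0,0,-0.44],[-0.02,0,-0.4,0,0,-0.44]]
  ],
  "fingers": 0.15
}}

```text
time_s: 2.25
eef_pos: [448.9, -144.5, 256.1]
ee_rot: [0.001, 0.904, 0.428, 0.0]
force: [-0.3, 0.6, 0.6]
grip_width: 0.575
```

```bash
python3 - <<'E'
from h import *
from rig import ctrl, viewer
s=ctrl.sense();print(s["time_s"],s["eef_pos"],s["ee_rot"],s["grip_width"],s["joints"])
c=viewer.calibration("wrist"); im=viewer.capture("wrist")[:,:,::-1].copy();cv2.imwrite(f"pics/wrist2.png",im)
for (u,v),q in blobs(im,(106,120,60),(125,255,255),30): print((u,v),atz(c,u,v,63))
E
```

```text
2.25 [ 448.88 -144.54  256.09] [0.   0.9  0.43 0.  ] 0.5745277744514068 [-0.56  0.38  1.84 -0.    0.92  0.13]
(np.float64(394.3), np.float64(41.4)) [ 556.57 -109.95   63.  ]
(np.float64(255.1), np.float64(240.9)) [ 448.92 -145.29   63.  ]
```

View pics/wrist2.png

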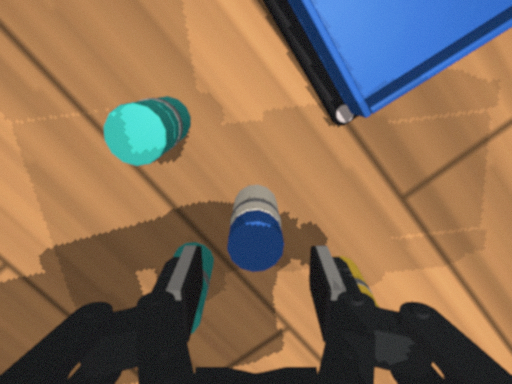

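The blue tube sits centred between the jaws at (255,241). The turquoise and yellow tubes are about 40 mm or more off to the side of the jaw plane, so it's clear to descend and grip.

Call:
{"fn": "drive_tool", "kwargs": {
  "rows": [
    [[0,0,-0.18,0,0,0],[0,0,-0.36,0,0,0],[0,0,-0.54,0,0,0],[0,0,-0.54,0,0,0],[0,0,-0.54,0,0,0]]
  ]
}}

```text
time_s: 2.92
eef_pos: [449.1, -144.7, 202.9]
ee_rot: [0.001, 0.904, 0.428, 0.001]
force: [-0.2, 0.1, -0.3]
grip_width: 0.571
```

Call:
{"fn": "drive_tool", "kwargs": {
  "rows": [
    [[0,0,0,0,0,0],[0,0,0,0,0,0],[0,0,0,0,0,0],[0,0,0,0,0,0],[0,0,0,0,0,0],[0,0,0,0,0,0]]
  ],
  "fingers": -1,
  "force": 40
}}

```text
time_s: 3.68
eef_pos: [449.4, -144.8, 203.8]
ee_rot: [0.002, 0.904, 0.428, 0.001]
force: [-1.0, -0.5, 7.3]
grip_width: 0.338
```

Call:
{"fn": "drive_tool", "kwargs": {
  "rows": [
    [[0,0,0.2,0,0,0],[0,0,0.5,0,0,0],[0,0,0.8,0,0,0.1],[0,0,0.8,0,0,0.2],[0,0,0.8,0,0,0.3],[0,0,0.8,0,0,0.37],[0,0,0.8,0,0,0.37]]
  ]
}}

```text
time_s: 4.55
eef_pos: [449.3, -144.8, 284.0]
ee_rot: [0.002, 0.744, 0.669, 0.002]
force: [-1.0, 0.3, -0.2]
grip_width: 0.336
```

```bash
python3 - <<'E'
from h import *
from rig import ctrl, viewer
s=ctrl.sense();print(s["time_s"],s["eef_pos"],s["ee_rot"],s["grip_width"],s["force"])
im=np.vstack([viewer.capture(n)[:,:,::-1][60:340] for n in("wrist","side")])
cv2.imwrite(f"pics/c3.png",im)
E
```

```text
4.55 [ 449.32 -144.76  284.03] [0.   0.74 0.67 0.  ] 0.33603949103458125 [-1.03  0.28 -0.25]
```

View pics/c3.png

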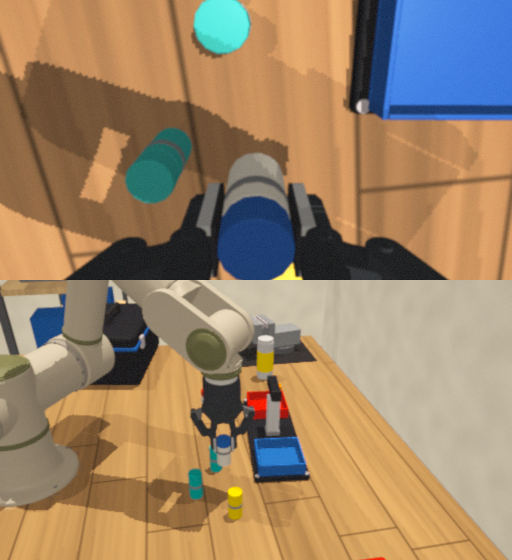

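The blue tube is held upright (wrist view cap at about (257,240), opening 0.336 ≈ 29 mm). I carry it to the blue tray.

Call:
{"fn": "drive_tool", "kwargs": {
  "rows": [
    [[0.25,0.1,0.1,0,0,0],[0.6,0.2,0.1,0,0,0],[0.95,0.3,0.1,0,0,0],[0.95,0.3,0.1,0,0,0]]
  ]
}}

```text
time_s: 5.15
eef_pos: [545.5, -114.1, 293.6]
ee_rot: [0.002, 0.744, 0.668, 0.002]
force: [0.7, -0.4, -1.0]
grip_width: 0.345
```

Call:
{"fn": "drive_tool", "kwargs": {
  "rows": [
    [[0.25,0.05,0,0,0,0],[0.46,0.1,0,0,0,0],[0.46,0.1,-0.3,0,0,0],[0.46,0.1,-0.55,0,0,0],[0.46,0.1,-0.55,0,0,0],[0.46,0.1,-0.55,0,0,0]]
  ]
}}

```text
time_s: 5.9
eef_pos: [591.5, -104.4, 239.8]
ee_rot: [0.003, 0.744, 0.668, 0.002]
force: [1.4, -0.2, -0.9]
grip_width: 0.337
```

```bash
python3 - <<'E'
from h import *
from rig import ctrl, viewer
s=ctrl.sense();print(s["time_s"],s["eef_pos"],s["ee_rot"],s["grip_width"],s["force"])
im=np.vstack([viewer.capture("scene")[:,:,::-1][100:300],viewer.capture("side")[:,:,::-1][60:340]])
cv2.imwrite(f"pics/c4.png",im)
E
```

```text
5.9 [ 591.53 -104.38  239.81] [0.   0.74 0.67 0.  ] 0.33743816450771397 [ 1.37 -0.18 -0.9 ]
```

View pics/c4.png

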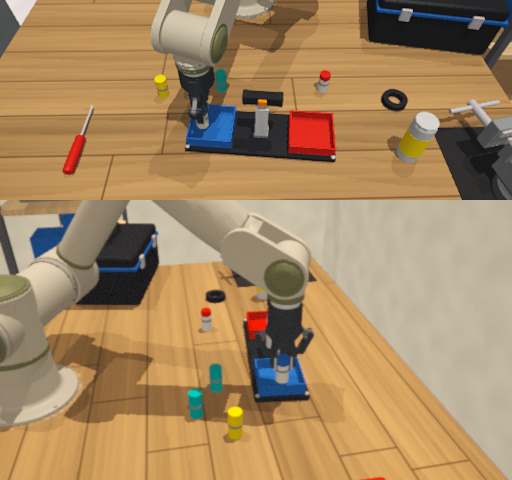

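The tube is above the blue tray, inside its walls, with no contact yet. I lower it to the floor and release.

Call:
{"fn": "drive_tool", "kwargs": {
  "rows": [
    [[0,0,-0.08,0,0,0],[0,0,-0.15,0,0,0],[0,0,-0.16,0,0,0],[0,0,-0.16,0,0,0]]
  ]
}}

```text
time_s: 6.5
eef_pos: [591.6, -104.3, 223.9]
ee_rot: [0.003, 0.744, 0.668, 0.002]
force: [-0.6, -0.1, 1.0]
grip_width: 0.343
```

Call:
{"fn": "drive_tool", "kwargs": {
  "rows": [
    [[0,0,0,0,0,0],[0,0,0,0,0,0],[0,0,0,0,0,0],[0,0,0,0,0,0]]
  ],
  "fingers": 0.15
}}

```text
time_s: 7.0
eef_pos: [591.6, -104.3, 223.9]
ee_rot: [0.003, 0.744, 0.668, 0.002]
force: [0.1, 0.6, -0.3]
grip_width: 0.577
```

Call:
{"fn": "drive_tool", "kwargs": {
  "rows": [
    [[0,0,0.2,0,0,0],[0,0,0.5,0,0,0],[0,0,0.9,0,0,0],[0,0,0.9,0,0,0],[0,0,0.9,0,0,0]]
  ]
}}

```text
time_s: 7.62
eef_pos: [591.4, -104.2, 313.2]
ee_rot: [0.002, 0.744, 0.668, 0.002]
force: [-0.8, 0.3, -0.5]
grip_width: 0.577
```

```bash
python3 - <<'E'
from h import *
from rig import ctrl, viewer
s=ctrl.sense();print(s["time_s"],s["eef_pos"],s["ee_rot"],s["grip_width"],s["force"])
im=np.vstack([viewer.capture("wrist")[:,:,::-1][60:340],viewer.capture("side")[:,:,::-1][60:340]])
cv2.imwrite(f"pics/c5.png",im)
E
```

```text
7.625 [ 591.43 -104.23  313.21] [0.   0.74 0.67 0.  ] 0.5774427175581125 [-0.81  0.31 -0.51]
```

View pics/c5.png

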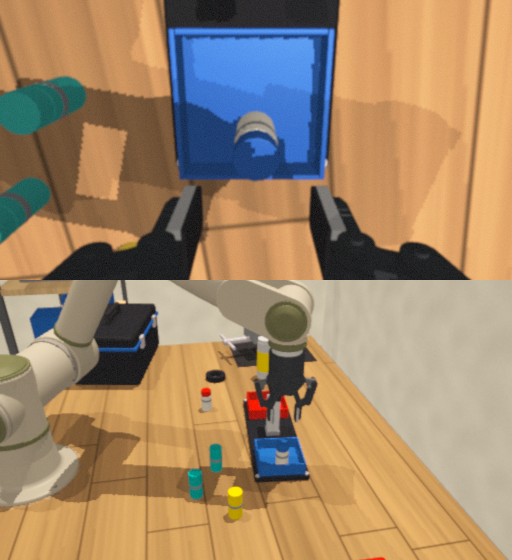

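The blue tube stands in the blue tray. Next the red one, moving back in x first to stay clear of the handle.

Call:
{"fn": "drive_tool", "kwargs": {
  "rows": [
    [[-0.2,0,0.2,0,0,0],[-0.6,0,0.3,0,0,0],[-1.0,0.2,0.3,0,0,0],[-1.0,0.6,0.3,0,0,0],[-1.0,1.0,0.3,0,0,0],[-1.0,1.0,0.3,0,0,0]]
  ]
}}

```text
time_s: 8.48
eef_pos: [491.2, -2.4, 342.0]
ee_rot: [0.001, 0.743, 0.669, 0.001]
force: [0.4, -0.6, -0.3]
grip_width: 0.574
```

Call:
{"fn": "drive_tool", "kwargs": {
  "rows": [
    [[-0.1,0.4,0,0,0,0],[-0.3,0.8,-0.1,0,0,0],[-0.4,1.0,-0.2,0,0,0],[-0.4,1.0,-0.2,0,0,0]]
  ]
}}

```text
time_s: 8.98
eef_pos: [450.8, 97.8, 321.1]
ee_rot: [0.0, 0.743, 0.67, 0.0]
force: [-0.7, -0.1, -1.2]
grip_width: 0.575
```

Call:
{"fn": "drive_tool", "kwargs": {
  "rows": [
    [[0,0.4,-0.1,0,0,0],[0,0.8,-0.3,0,0,0],[0,1.0,-0.4,0,0,0],[0,1.0,-0.4,0,0,0],[0,1.0,-0.4,0,0,0]]
  ]
}}

```text
time_s: 9.6
eef_pos: [451.5, 196.7, 281.5]
ee_rot: [0.001, 0.743, 0.669, 0.001]
force: [-0.8, 1.0, -0.1]
grip_width: 0.573
```

```bash
python3 - <<'E'
from h import *
from rig import ctrl, viewer
s=ctrl.sense();print(s["time_s"],s["eef_pos"],s["ee_rot"],s["grip_width"],s["force"])
c=viewer.calibration("wrist"); im=viewer.capture("wrist")[:,:,::-1].copy();cv2.imwrite(f"pics/w6.png",im)
for (u,v),q in blobs(im,(0,190,60),(6,255,255),100): print((u,v),q,atz(c,u,v,62))
E
```

```text
9.6 [451.46 196.67 281.49] [0.   0.74 0.67 0.  ] 0.5733709838201874 [-0.76  0.96 -0.06]
(np.float64(463.3), np.float64(225.0)) (402, 141, 110, 164, 15400) [575.03 179.96  62.  ]
(np.float64(246.5), np.float64(181.8)) (222, 153, 51, 54, 1847) [449.23 220.62  62.  ]
```

View pics/w6.png

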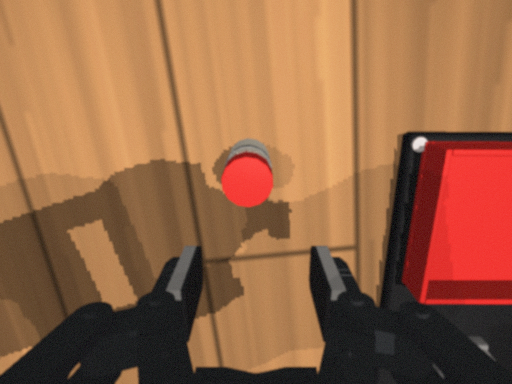

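The red-capped tube is alone at (247,182), which works out to about (450, 221). I align over it, descend and grip.

Call:
{"fn": "drive_tool", "kwargs": {
  "rows": [
    [[-0.01,0.24,0,0,0,0],[-0.01,0.24,-0.2,0,0,0],[-0.01,0.24,-0.5,0,0,0],[-0.01,0.24,-0.79,0,0,0],[-0.01,0.24,-0.79,0,0,0],[-0.01,0.24,-0.79,0,0,0]]
  ]
}}

```text
time_s: 10.4
eef_pos: [451.0, 220.3, 203.9]
ee_rot: [0.001, 0.743, 0.669, 0.002]
force: [-0.2, -0.2, -0.7]
grip_width: 0.573
```

Call:
{"fn": "drive_tool", "kwargs": {
  "rows": [
    [[0,0,0,0,0,0],[0,0,0,0,0,0],[0,0,0,0,0,0],[0,0,0,0,0,0],[0,0,0,0,0,0],[0,0,0,0,0,0]]
  ],
  "fingers": -1,
  "force": 40
}}

```text
time_s: 11.15
eef_pos: [451.4, 220.3, 205.4]
ee_rot: [0.002, 0.743, 0.669, 0.003]
force: [-1.6, -1.5, 6.5]
grip_width: 0.343
```

Call:
{"fn": "drive_tool", "kwargs": {
  "rows": [
    [[0,0,0.2,0,0,0],[0,0,0.5,0,0,0],[0,0,0.9,0,0,0],[0.3,-0.1,0.9,0,0,0],[0.6,-0.2,0.9,0,0,0],[1.0,-0.3,0.9,0,0,0],[1.0,-0.3,0.9,0,0,0]]
  ]
}}

```text
time_s: 12.02
eef_pos: [552.9, 189.3, 295.8]
ee_rot: [0.002, 0.744, 0.668, 0.003]
force: [-0.7, 0.9, -0.9]
grip_width: 0.335
```

Call:
{"fn": "drive_tool", "kwargs": {
  "rows": [
    [[0.3,-0.1,0,0,0,0],[0.67,-0.26,0,0,0,0],[0.67,-0.26,-0.3,0,0,0],[0.67,-0.26,-0.55,0,0,0],[0.67,-0.26,-0.55,0,0,0],[0.67,-0.26,-0.55,0,0,0]]
  ]
}}

```text
time_s: 12.78
eef_pos: [619.9, 163.5, 242.4]
ee_rot: [0.003, 0.744, 0.668, 0.004]
force: [0.5, -0.1, -1.1]
grip_width: 0.341
```

```bash
python3 - <<'E'
from h import *
from rig import ctrl, viewer
s=ctrl.sense();print(s["time_s"],s["eef_pos"],s["ee_rot"],s["grip_width"],s["force"])
im=np.vstack([viewer.capture("scene")[:,:,::-1][100:300],viewer.capture("wrist")[:,:,::-1][:]])
cv2.imwrite(f"pics/c7.png",im)
E
```

```text
12.775 [619.94 163.55 242.42] [0.   0.74 0.67 0.  ] 0.34076855270978285 [ 0.5  -0.05 -1.11]
```

View pics/c7.png

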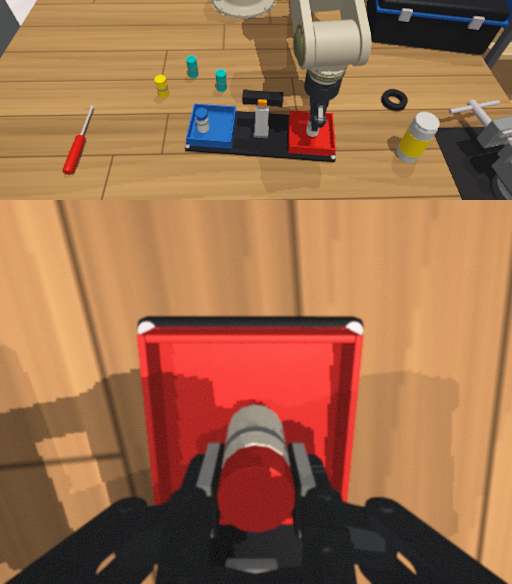

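The red tube is centred over the red tray. I lower and release.

Call:
{"fn": "drive_tool", "kwargs": {
  "rows": [
    [[0,0,-0.08,0,0,0],[0,0,-0.15,0,0,0],[0,0,-0.17,0,0,0],[0,0,-0.17,0,0,0]]
  ]
}}

```text
time_s: 13.38
eef_pos: [620.0, 163.5, 225.5]
ee_rot: [0.003, 0.744, 0.668, 0.004]
force: [-2.4, -0.3, 2.6]
grip_width: 0.338
```

Call:
{"fn": "drive_tool", "kwargs": {
  "rows": [
    [[0,0,0,0,0,0],[0,0,0,0,0,0],[0,0,0,0,0,0],[0,0,0,0,0,0]]
  ],
  "fingers": 0.15
}}

```text
time_s: 13.88
eef_pos: [620.0, 163.5, 225.5]
ee_rot: [0.003, 0.744, 0.668, 0.004]
force: [-0.6, 0.9, -0.7]
grip_width: 0.578
```

Call:
{"fn": "drive_tool", "kwargs": {
  "rows": [
    [[0,0,0.2,0,0,0],[0,0,0.6,0,0,0],[0,0,1.0,0,0,0],[0,0,1.0,0,0,0]]
  ]
}}

```text
time_s: 14.38
eef_pos: [620.2, 163.6, 329.0]
ee_rot: [0.005, 0.744, 0.668, 0.007]
force: [0.1, 0.5, -0.1]
grip_width: 0.578
```

Call:
{"fn": "drive_tool", "kwargs": {
  "rows": [
    [[0,-0.2,0.3,0,0,0],[-0.05,-0.6,0.6,0,0,0],[-0.1,-1.0,0.7,0,0,0],[-0.1,-1.0,0.7,0,0,0],[-0.1,-1.0,0.7,0,0,0]]
  ],
  "fingers": 0.7
}}

```text
time_s: 15.0
eef_pos: [610.3, 64.0, 397.9]
ee_rot: [0.004, 0.744, 0.668, 0.006]
force: [-0.4, 0.3, -0.1]
grip_width: 0.852
```

```bash
python3 - <<'E'
from h import *
from rig import ctrl, viewer
s=ctrl.sense();print(s["time_s"],s["eef_pos"],s["ee_rot"],s["grip_width"],s["force"])
im=np.vstack([viewer.capture("scene")[:,:,::-1][100:300],viewer.capture("wrist")[:,:,::-1][:]])
cv2.imwrite(f"pics/c8.png",im)
c=viewer.calibration("wrist")
im=im[200:]
print(blobs(im,(6,200,120),(18,255,255),40),c["extrinsics"])
E
```

```text
15.0 [610.27  64.   397.89] [0.   0.74 0.67 0.01] 0.8524635778686349 [-0.36  0.31 -0.08]
[((np.float64(269.2), np.float64(234.8)), (266, 225, 8, 20, 66)), ((np.float64(269.0), np.float64(250.4)), (266, 245, 7, 11, 40))] [[  0.99   0.11   0.02 619.19]
 [ -0.11   0.95   0.31 143.39]
 [  0.02  -0.31   0.95 367.52]
 [  0.     0.     0.     1.  ]]
```

View pics/c8.png

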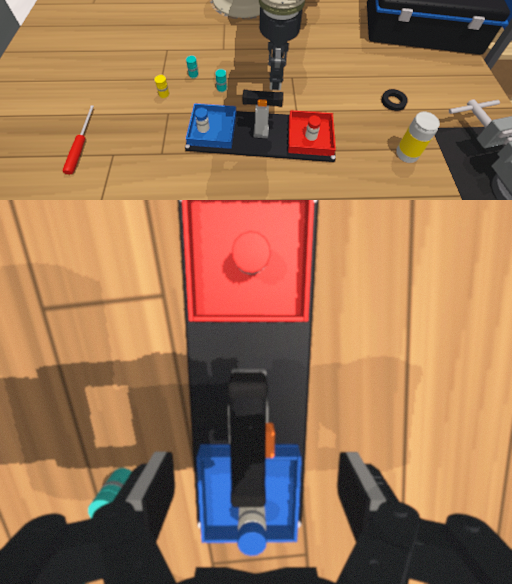

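Both tubes stand in their trays, blue at (202,120) and red at (313,125) of the scene strip. The bar runs straight up and down the wrist view, so the yaw matches. I'll refine the bar position and the tilt correction.

```bash
python3 - <<'E'
from h import *
from rig import ctrl, viewer
from scipy.spatial.transform import Rotation as R
s=ctrl.sense();q=s["ee_rot"];r=R.from_quat(q,scalar_first=True)
c=viewer.calibration("wrist")
P=np.array([atz(c,u,v,164) for u,v in((230,170),(267.5,170),(232.5,304),(266.5,304))]);print(P,P.mean(0))
d=P[:2].mean(0)-P[2:].mean(0);print("len",np.linalg.norm(d),"yaw",np.degrees(np.arctan2(-d[0],d[1])))
for v in(226,256):print("btn",atz(c,273,v,150))
y=r.apply([0,1,0]);print("tool z",r.apply([0,0,1]),"tool y yaw",np.degrees(np.arctan2(y[1],y[0])))
t=R.from_rotvec([0,0,np.radians(-6)])*R.from_quat([0,.70711,.70711,0],scalar_first=True)
print("corr rotvec/90deg",np.degrees((t*r.inv()).as_rotvec())/90)
cv2.imwrite("pics/z8.png",cv2.resize(cv2.imread("pics/c8.png")[350:520,190:320],(520,600)[::1],interpolation=2)[:600])
E
```

```text
[[601.2   93.22 164.  ]
 [623.92  90.67 164.  ]
 [590.4   -2.16 164.  ]
 [613.9   -4.97 164.  ]] [607.36  44.19 164.  ]
len 96.07332612796596 yaw -6.2195508184579245
btn [624.16  47.12 150.  ]
btn [622.03  24.11 150.  ]
tool z [ 0.01  0.   -1.  ] tool y yaw -6.058187491058864
corr rotvec/90deg [-0.    0.01  0.  ]
```

View pics/z8.png

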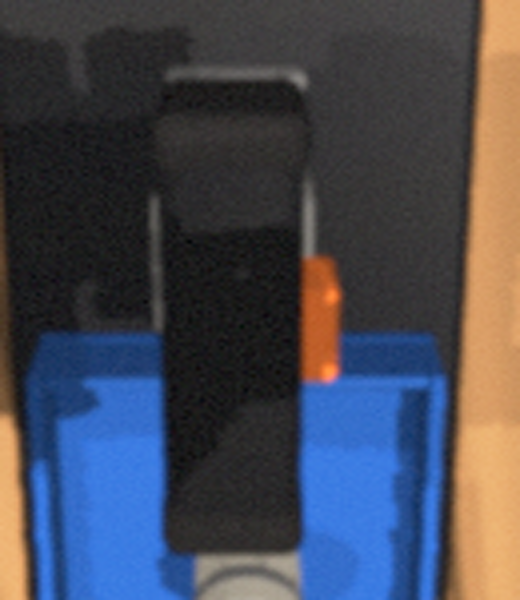

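Call:
{"fn": "drive_tool", "kwargs": {
  "rows": [
    [[-0.02,-0.13,-0.1,0,0.01,0],[-0.04,-0.26,-0.2,0,0.01,0],[-0.04,-0.26,-0.2,0,0.01,0],[-0.04,-0.26,-0.45,0,0.01,0],[-0.04,-0.26,-0.7,0,0.01,0],[-0.04,-0.26,-0.92,0,0.01,0],[-0.04,-0.26,-0.92,0,0.01,0],[-0.04,-0.26,-0.92,0,0.01,0]]
  ]
}}

```text
time_s: 16.1
eef_pos: [606.5, 38.5, 307.2]
ee_rot: [-0.0, 0.743, 0.669, 0.001]
force: [0.8, 0.2, 0.1]
grip_width: 0.853
```

```bash
python3 - <<'E'
from h import *
from rig import ctrl, viewer
from scipy.spatial.transform import Rotation as R
s=ctrl.sense();print(s["time_s"],s["eef_pos"],s["grip_width"],s["force"],R.from_quat(s["ee_rot"],scalar_first=True).as_matrix()[:,2])
im=np.vstack([viewer.capture("scene")[:,:,::-1][130:270],viewer.capture("wrist")[:,:,::-1][:]])
cv2.imwrite(f"pics/c9.png",im)
E
```

```text
16.1 [606.53  38.52 307.16] 0.8526668850139183 [0.83 0.24 0.06] [ 0.  0. -1.]
```

View pics/c9.png

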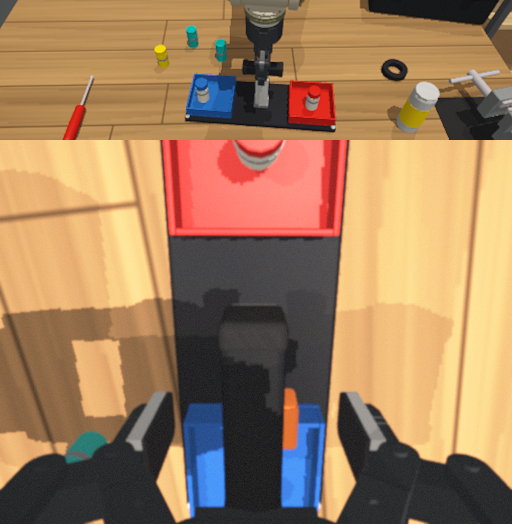

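The bar sits centred between the pads (bar centre at column 253, pads at 256). I close on the bar and button.

Call:
{"fn": "drive_tool", "kwargs": {
  "rows": [
    [[0,0,0,0,0,0],[0,0,0,0,0,0],[0,0,0,0,0,0],[0,0,0,0,0,0],[0,0,0,0,0,0],[0,0,0,0,0,0],[0,0,0,0,0,0],[0,0,0,0,0,0]]
  ],
  "fingers": -1,
  "force": 60
}}

```text
time_s: 17.2
eef_pos: [605.9, 38.6, 308.0]
ee_rot: [-0.001, 0.743, 0.669, -0.0]
force: [-8.9, -0.5, 8.9]
grip_width: 0.269
```

```bash
python3 - <<'E'
from h import *
from rig import ctrl, viewer
s=ctrl.sense();print(s["time_s"],s["eef_pos"],s["grip_width"],s["grip_width"]*85,s["force"],s["wrist_torque"])
im=np.vstack([viewer.capture("scene")[:,:,::-1][130:270],viewer.capture("wrist")[:,:,::-1][:]])
cv2.imwrite(f"pics/c10.png",im)
E
```

```text
17.2 [605.87  38.61 308.02] 0.26910331613830923 22.873781871756286 [-8.92 -0.5   8.9 ] [ 0.02  1.42 -0.15]
```

View pics/c10.png

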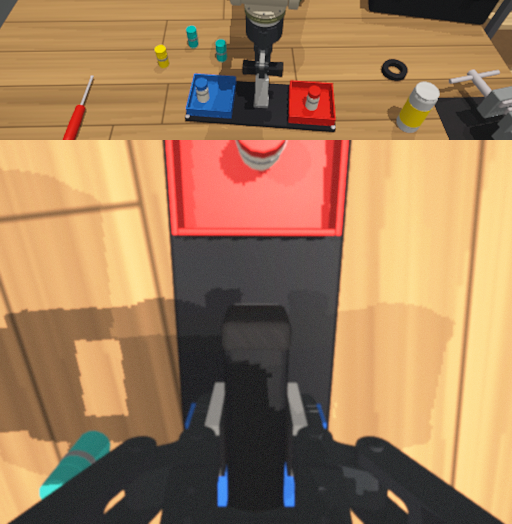

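The opening fell to about 23–24 mm, so the button is squeezed flush. Side force is low. I pull up gradually.

Call:
{"fn": "drive_tool", "kwargs": {
  "rows": [
    [[-0.01,0,0.05,0,0,0],[-0.01,0,0.12,0,0,0],[-0.01,0,0.2,0,0,0],[-0.01,0,0.3,0,0,0],[-0.01,0,0.4,0,0,0],[-0.01,0,0.4,0,0,0]]
  ]
}}

```text
time_s: 18.05
eef_pos: [605.3, 38.6, 348.7]
ee_rot: [0.0, 0.744, 0.669, 0.001]
force: [7.4, 0.1, -3.0]
grip_width: 0.276
```

Call:
{"fn": "drive_tool", "kwargs": {
  "rows": [
    [[0,0,0.08,0,0,0],[0,0,0.16,0,0,0],[0,0,0.24,0,0,0],[0,0,0.32,0,0,0],[0,0,0.4,0,0,0],[0,0,0.45,0,0,0],[0,0,0.5,0,0,0],[0,0,0.5,0,0,0]]
  ]
}}

```text
time_s: 19.05
eef_pos: [605.2, 38.7, 399.2]
ee_rot: [0.0, 0.744, 0.669, 0.001]
force: [3.6, 0.3, -2.4]
grip_width: 0.266
```

```bash
python3 - <<'E'
from h import *
from rig import ctrl, viewer
s=ctrl.sense();print(s["time_s"],s["eef_pos"],s["grip_width"],s["grip_width"]*85,s["force"],s["wrist_torque"])
im=np.vstack([viewer.capture("side")[:,:,::-1][60:280],viewer.capture("wrist")[:,:,::-1][:370]])
cv2.imwrite(f"pics/c11.png",im)
E
```

```text
19.05 [605.21  38.65 399.18] 0.26567495742081065 22.582371380768905 [ 3.57  0.33 -2.38] [ 0.04 -0.27 -0.08]
```

View pics/c11.png

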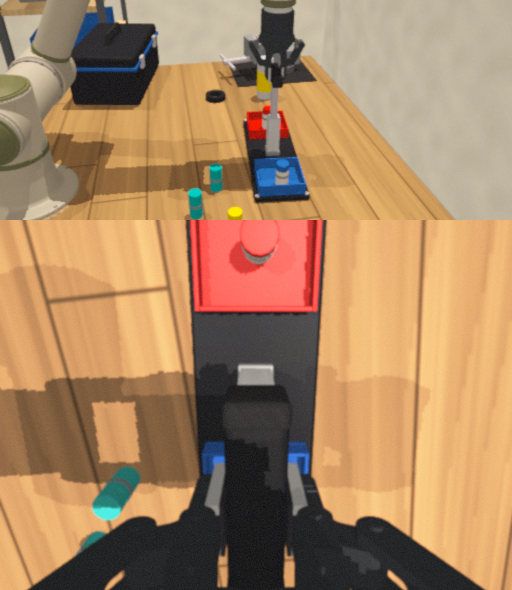

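The handle is about 91 mm out, past the first stop and still squeezed, with a light load. I ease up to the hard stop.

Call:
{"fn": "drive_tool", "kwargs": {
  "rows": [
    [[0,0,0.03,0,0,0],[0,0,0.06,0,0,0],[0,0,0.08,0,0,0],[0,0,0.09,0,0,0],[0,0,0.09,0,0,0]]
  ]
}}

```text
time_s: 19.77
eef_pos: [605.2, 38.6, 408.0]
ee_rot: [0.0, 0.744, 0.669, 0.001]
force: [4.3, 0.4, -2.3]
grip_width: 0.267
```

Call:
{"fn": "drive_tool", "kwargs": {
  "rows": [
    [[0,0,0.01,0,0,0],[0,0,0.01,0,0,0],[0,0,0.01,0,0,0]]
  ]
}}

```text
time_s: 20.15
eef_pos: [605.3, 38.6, 408.1]
ee_rot: [-0.0, 0.744, 0.669, 0.001]
force: [6.2, -0.0, -7.6]
grip_width: 0.267
```

Call:
{"fn": "drive_tool", "kwargs": {
  "rows": [
    [[0,0,0.01,0,0,0],[0,0,0.01,0,0,0],[0,0,0.01,0,0,0]]
  ]
}}

```text
time_s: 20.52
eef_pos: [605.5, 38.6, 408.1]
ee_rot: [-0.001, 0.744, 0.669, 0.001]
force: [7.1, -0.2, -8.6]
grip_width: 0.27
```

It stalled at 408.1 with the downward reaction rising, so this is the end stop (308.0 + 100). I add a little more pull and check.

Call:
{"fn": "drive_tool", "kwargs": {
  "rows": [
    [[0,0,0.02,0,0,0],[0,0,0.02,0,0,0],[0,0,0.02,0,0,0],[0,0,0.02,0,0,0]]
  ]
}}

```text
time_s: 21.02
eef_pos: [605.8, 38.5, 408.1]
ee_rot: [-0.001, 0.744, 0.669, 0.0]
force: [7.0, -0.0, -14.2]
grip_width: 0.273
```

```bash
python3 - <<'E'
from h import *
from rig import ctrl, viewer
s=ctrl.sense();print(s["time_s"],s["eef_pos"],s["grip_width"]*85,s["force"],s["wrist_torque"])
im=np.vstack([viewer.capture("scene")[:,:,::-1][80:300],viewer.capture("side")[:,:,::-1]])
cv2.imwrite(f"pics/c12.png",im[:600])
E
```

```text
21.025 [605.76  38.51 408.11] 23.230270364837835 [  7.03  -0.03 -14.24] [ 0.03 -1.36 -0.11]
```

View pics/c12.png

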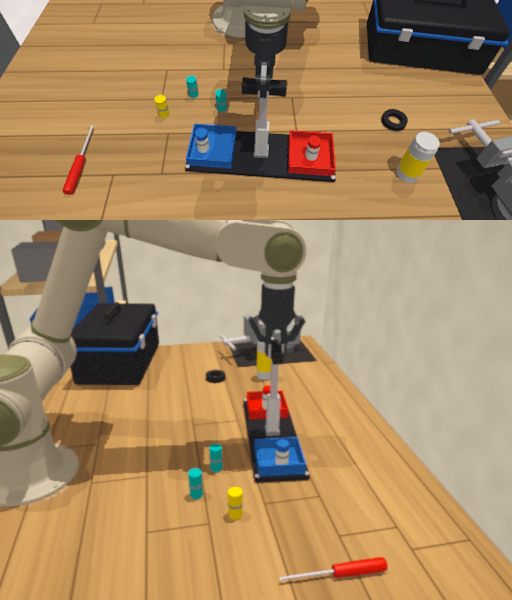

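The handle is at full height. Both tubes stand in the right trays, blue at (202,140) and red at (313,148), and the bystanders haven't moved. Handing in.

```bash
python3 -c "
from rig import ctrl
print(ctrl.finish_job())"
```

```text
the job is handed in; nothing more can be done
None
```

The job is done and handed in at about 21 s of the 61 s limit. The blue-capped tube stands in the blue tray and the red-capped tube in the red tray. The T-handle is pulled out to its second stop and still gripped with the button squeezed in.

- **Handle height:** it rose 100 mm (tool height 308.0 to 408.1 mm), then stopped moving while the pull force rose to about 14 N, so it is at the end stop.
- **Button:** the gripper read about 23 mm across bar and button, and the 30 mm tubes read about 29 mm. I take that as squeezed flush at 24 mm, because I couldn't see the button directly once the pads covered it.
- **Other objects:** in the last pictures both tubes stand upright in their trays. The screwdriver, tape roll, spray can and the turquoise and yellow tubes look unmoved.
- **Forces:** the highest wrist force in any reading was about 16 N.

No check failed or disagreed beyond the 2–3 mm differences between camera measurements.

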